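# Gauge a parcel on the measuring board

## Robot

A 7-joint arm with a two-finger parallel gripper is mounted at the origin on the work surface. World frame = base frame: x ahead of the robot, y to its left, z up, the work surface at z = 0. Lengths are in m, angles in rad, forces in N, time in s.
With the tool pointing down it reaches from about 0.4 to 0.75 m from the base axis. Payload 19.5 kg.
Tool frame: the origin (TCP) lies midway between the tips of the shut fingers; the grasp point (between the pads) lies 19 mm behind it; z points along the fingers, y is the line along which they close (so a half turn about z gives the same grasp; the last joint's range is limited). The gripper opens to 85 mm and grips with 20 to 120 N. Pads are 22 mm wide; open, the fingers measure 114 mm over their backs; the gripper's body (76 mm by 85 mm) begins 54 mm behind the grasp point. The pads swing forward as they close: fully open they stand 13 mm farther back than shut.
Start: joints at [-1.21, 0.707, -0.028, 1.485, 0.022, 0.951, -0.075], TCP at [0.225, 0.529, 0.231] pointing down, gripper open.
Joint ranges: [-2.71, 2.71], [-0.32, 2.16], [-1.57, 1.52], [0, 2.45], [-1.46, 4.6], [0, 2.02], [-2.83, 2.83]. Speed limits (rad/s): [1.89, 1.89, 2.57, 2.57, 3.01, 3.01, 3.01].

## Interface

Orientations are given as a rotation vector (axis times angle).
In Python, from cell import * gives the robot as it stands.
- The arm moves only by the shell command python3 -m crank 'ROWS'. ROWS is a JSON object of lists of equal length, an entry for each row: "dp": the shift along the tool's x, y, z each as a share of 40 cm, from -1 to 1, a list of three; "rotation": the turn, a rotation vector about the tool's x, y, z each as a share of 90 degrees, from -1 to 1, a list of three; "grip": the opening, from -1 (shut) to 1 (fully open). In form: {"dp": [[x, y, z], ...], "rotation": [[wx, wy, wz], ...], "grip": [grip, ...]}. A call has exactly 8 rows; each row is the pose to reach, as a shift and turn from the pose commanded when the call began, along the tool's axes at that moment; what a row does not reach only later rows make up. A row lasts 1/12 s, in which the tool goes at most 41.7 mm and 7.16 degrees, less where a joint would pass 70% of its speed; a pose out of reach is approached as far as the arm can. A call with a number of a shift or a turn outside -1 to 1 is refused whole. A call with a gripper value outside its range is refused whole. The fingers move at their own pace and stop on an object; the grip force is fixed at half the most. Time passes only in rows, so rows that repeat a pose let the fingers close, or fill a call up. It gives the time, the measured TCP pose, the force, the opening and the grip force at its end, in the units of the state.
- get_state(): the state, without advancing time (a new reading comes with each control period).
- camera(name): name is "side" or "top" or "wrist"; returns a dict with "frame" (420x560x3 uint8, red, green, blue), "fx", "fy", "cx", "cy" (pixels), "pose" (4x4, takes a point from camera to world coordinates). Camera axes: x right, y up, looking along -z (the intrinsics and any distortion apply to the point x, -y, -z); pixel columns grow to the right and rows downward; lengths in m; the calibration is good to about 2 mm. A picture is of the moment at which its call begins. There is no depth.
- job_done(): hands the job in; it is judged then, once.
The state is a dict: "time": time; "joints": joint angles; "joint_vel": joint speeds; "tau": joint torques, N m; "eef_pos": TCP position; "ee_rot": TCP orientation; "ft_force": force on the tool from outside, world axes, zero at the start; "ft_torque": the same for the moment, N m; "gripper_width": finger opening in m; "finger_force": force on a finger pad.
Only numpy, scipy, OpenCV 4.12 (cv2) and the standard library are available. Lean on these libraries where they do the work, as an engineer would, in place of code of your own. Each camera call takes 0.05 s, during which the arm holds its last target. There are 200 camera calls.

## Task

The parcel has to be measured. Push the brown carton along the measuring board into the corner, its long side flush against the aluminium fence and its end flush against the wooden head stop, and slide the stop (the pine box with the red saddle) along the fence up against the carton's free end so that its length can be read. Only push with the fingers: do not lift or tip the carton, and leave everything else on the bench where it stands.

Things in the scene. Friction and masses are not known exactly. Their poses are not given: they have to be found in the camera images.
- carton: the closed kraft-brown cardboard parcel to be measured, 120 (its x) x 160 (its y) x 60 mm high, 0.35 to 0.7 kg, dragging on the board with up to about 5 N, taped across the middle, white label and red sticker on top; it lies flat on the measuring board. Origin: centre of its underside; z up. Its +x long side goes against the fence, its +y end against the head stop. Too wide to grip.
- carton_corner (a point): the carton's lower corner that belongs in the corner of the board: at +60 mm x, +80 mm y of the carton's origin, on its underside
- board: the measuring board, fixed: plywood 360 (x) x 620 (y) x 12 mm thick. Origin: centre of its underside. Along its far edge (+x): an aluminium fence with a yellow scale on top, 45 mm high above the board, inner face at x = +140, 40 deep. At its left (+y) end: the wooden head stop, also 45 high, inner face at y = +245, 40 thick, from x = -100 to the fence.
- corner (a point): the inner corner where fence and head stop meet, on the board's upper surface (12 mm above the bench); axes as the board's: the fence's inner face runs along y, the head stop's along x. Carton and stop lie on its -x, -y side.
- stop (a joint): the sliding stop's travel along the fence in m: 0 at the right end, growing to the left (+y of the board) towards the head stop, at most 0.30; starts at 0 to 0.06. The stop's inner face lies at board y = -0.175 m + this value. It slides with about 2 N of friction and stays where it is left. It touches a carton that sits in the corner at 0.26.
- stop_face (a point): on the sliding stop's inner (+y) rubber face, which meets the carton's end; 80 mm from the fence, 20 above the board; axes as the board's. The stop is a pine box, red saddle over the fence: 92 mm along y (outer face 92 mm to -y of this point), reaching from the fence 180 mm towards the robot, top 44 mm above the board (saddle 52). Too wide to grip.
- tape_brown: bystander: brown tape roll lying on the board's near right part, diameter 80, 48 mm high, origin centre of underside
- jar: bystander: amber jar on the board's near left corner, diameter 40, 60 mm high, origin centre of underside
- tape_white: bystander: white tape roll lying on the bench beside the board, diameter 100, 25 mm high, origin centre of underside
- knife: bystander: orange box knife with its blade drawn in, 150 (x) x 26 x 20 mm high, lying on the bench near the robot, origin centre of underside
- pen_pot: bystander: white pot with three pens, diameter 76, 145 mm high with the pens, on the bench beside the board, origin centre of underside
- bottle: bystander: clear bottle, diameter 60, 150 mm high, on the bench beside the board, origin centre of underside
- gift_box: bystander: small white box with two red bands, 90 x 120 x 50 mm high, on the bench beside the board, origin centre of underside

How it is judged:
At the end, for the whole second after the job is handed in: The carton lies flat on the board and at rest, its corner within 4 mm of the board's corner in both directions, square to the fence within 0.03 rad, and the sliding stop's face is within 4 mm of the carton's free end (x of carton_corner in the frame of corner between -0.004 and 0.004 m and y of carton_corner in the frame of corner between -0.004 and 0.004 m and angle between the x axis of carton and the x axis of board, either way round below 0.03 rad and angle between carton's own z axis and vertical below 0.03 rad and height (world z) of carton below 0.016 m and y of stop_face in the frame of carton between -0.084 and -0.07 m and linear speed of carton below 0.01 m/s and velocity of joint stop between -0.01 and 0.01 m/s); the robot touches nothing.
It fails at once if the carton is lifted more than 10 mm off the board (height (world z) of carton above 0.022 m).
It fails at once if the carton is tipped by more than 0.15 rad (angle between carton's own z axis and vertical above 0.15 rad).
It fails at once if the carton leaves the board (height (world z) of carton below 0.004 m).
It fails at once if a bystander (tape rolls, jar, box knife, pen pot, bottle, small white box) is moved by more than 15 mm (distance of any of tape_brown, jar, tape_white, knife, pen_pot, bottle, gift_box from where it was at the start of the episode above 0.015 m).
It also fails if it takes over 64 s, if anything falls off the work surface, if the arm or the gripper's body presses on something with over 40 N, if the wrist force passes 120 N, or if a joint passes its speed limit or range.

## Working session

There is one attempt and no reset: what is moved stays moved. The work goes in short steps, Python scripts to look and compute and a shell command to move; the robot and the scene stay as the last step left them, time stands still between calls to the robot, and variables do not carry over. Pictures are saved under pics/ and viewed, at most 10 in all, crops included, and the job is handed in when it is done.

```bash
mkdir -p pics
cat > h.py <<'E'
from cell import *
import numpy as np, cv2
def ray(c,u,v):
    P=np.array(c["pose"]);d=np.array([(u-c["cx"])/c["fx"],-(v-c["cy"])/c["fy"],-1.]);return P[:3,3],P[:3,:3]@d
def onz(c,u,v,z):
    o,d=ray(c,u,v);return o+d*(z-o[2])/d[2]
def two(c1,p1,c2,p2):
    o1,d1=ray(c1,*p1);o2,d2=ray(c2,*p2)
    t=np.linalg.lstsq(np.c_[d1,-d2],o2-o1,rcond=None)[0];a=o1+d1*t[0];b=o2+d2*t[1];return (a+b)/2,np.linalg.norm(a-b)
E
python3 - <<'E'
from h import *
import pickle
C={n:camera(n) for n in("top","side")}
pickle.dump(C,open("c0.pkl","wb"))
for n,c in C.items():
    cv2.imwrite(f"pics/{n}0.png",cv2.cvtColor(c["frame"],cv2.COLOR_RGB2BGR));print(n,[k for k in c],c["fx"],c["fy"],c["cx"],c["cy"],np.round(c["pose"],3).tolist())
s=get_state();print(s)
E
```

```text
top ['frame', 'fx', 'fy', 'cx', 'cy', 'pose'] 434.7191549394604 434.7191549394604 272.8014078082754 203.84208118211615 [[0.005, 0.994, -0.108, 0.347], [-1.0, 0.006, 0.007, 0.015], [0.008, 0.108, 0.994, 1.436], [0.0, 0.0, 0.0, 1.0]]
side ['frame', 'fx', 'fy', 'cx', 'cy', 'pose'] 387.07802547078956 387.07802547078956 276.76062693498056 205.72763026475226 [[0.878, 0.357, -0.319, 0.162], [-0.479, 0.668, -0.57, -0.612], [0.009, 0.653, 0.757, 0.847], [0.0, 0.0, 0.0, 1.0]]
{'time': 0.1, 'joints': array([-1.2097353 ,  0.70702067, -0.02764653,  1.48491474,  0.0220053 ,
        0.95089623, -0.07552506]), 'joint_vel': array([-0.00128709, -0.00224683, -0.00122036, -0.00213566,  0.00172508,
       -0.00087916,  0.00209486]), 'tau': array([ 3.05425900e-03, -8.84320307e+01,  1.23752732e+00, -2.36457342e+01,
        1.70954032e-02,  5.17778972e-03, -5.69817090e-06]), 'eef_pos': array([0.22527816, 0.52879486, 0.23089432]), 'ee_rot': array([-6.28354309e-01, -3.07793283e+00,  1.44529241e-03]), 'ft_force': array([0.14443528, 0.6898855 , 0.18767537]), 'ft_torque': array([ 0.02415559, -0.01763515, -0.01363812]), 'finger_force': 0.0, 'gripper_width': 0.08519562939225879}
```

View pics/top0.png

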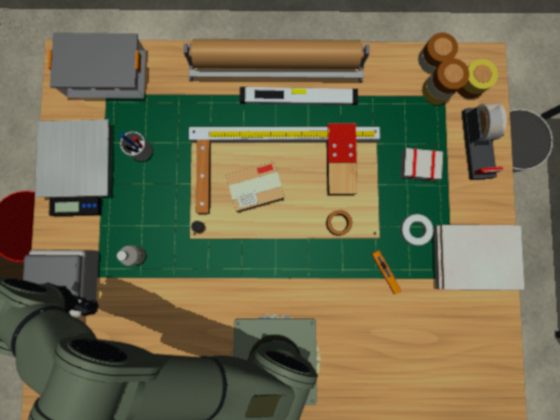

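View pics/side0.png

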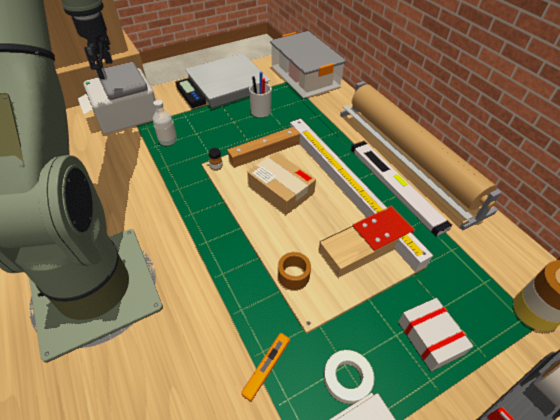

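The top view shows the board at about (190–380, 127–238), the carton at about (256,187) turned slightly, the stop at about (342,160), the brown roll at (340,222) and the jar at (198,227). I'll enlarge both views to get accurate corners.

Run:
```python
import pickle,cv2
C=pickle.load(open("c0.pkl","rb"))
f=lambda n,x,y,w,h,s:cv2.imwrite(f"pics/{n}0c.png",cv2.resize(cv2.cvtColor(C[n]["frame"],cv2.COLOR_RGB2BGR)[y:y+h,x:x+w],None,fx=s,fy=s,interpolation=cv2.INTER_CUBIC))
f("top",185,118,200,130,4);f("side",200,110,240,190,3)
```

```text
(no output)
```

View pics/top0c.png

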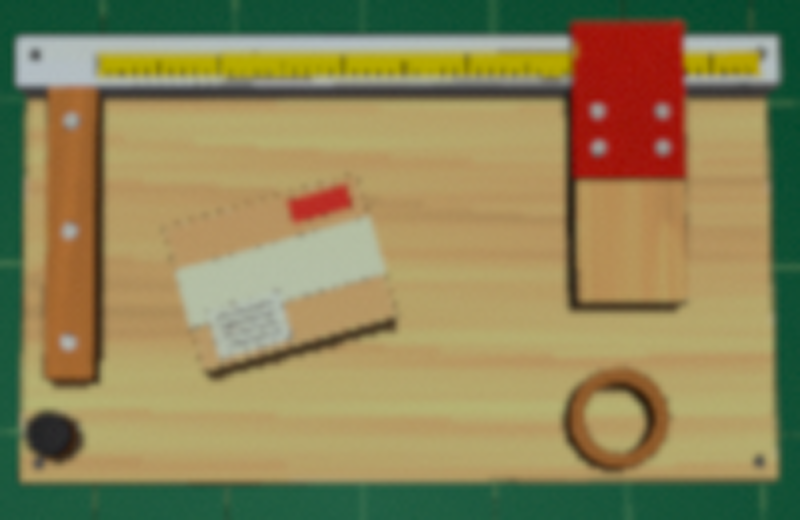

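View pics/side0c.png

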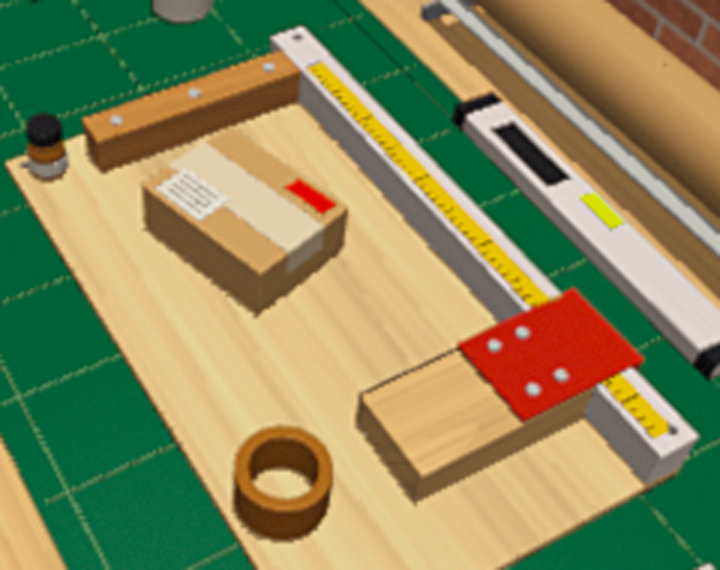

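The crops show the carton's top corners at about (162,228), (355,178), (396,320) and (210,372) in the top crop. In the side crop they are (147,185), (228,135), (347,212) and (262,272). I'll triangulate these next.

Run:
```python
from h import *
import pickle
C=pickle.load(open("c0.pkl","rb"));T,S=C["top"],C["side"]
t=lambda p:(p[0]/4+185-.375,p[1]/4+118-.375); s=lambda p:(p[0]/3+200-.33,p[1]/3+110-.33)
def P(n,a,b,z):
    q,e=two(T,t(a),S,s(b));print(n,"2view",q.round(4),"gap",round(e,4),"top",onz(T,*t(a),z).round(4),"side",onz(S,*s(b),z).round(4))
P("c(-x+y)",(210,372),(147,185),.072)
P("c(+x+y)",(162,228),(228,137),.072)
P("c(+x-y)",(355,178),(347,212),.072)
P("c(-x-y)",(396,320),(262,272),.072)
P("stop near L",(574,303),(360,397),.056)
P("stop near R",(686,301),(418,473),.056)
P("head near L",(46,380),(86,121),.057)
P("fence L far",(17,37),(304,28),.057)
P("fence R far",(779,36),(697,434),.057)
P("fence R near",(780,86),(645,452),.057)
P("jar",(52,434),(45,127),.072)
P("roll",(617,418),(284,470),.060)
def Z(n,a,z): print(n,onz(T,*t(a),z).round(4))
Z("fence in L",(110,88),.057);Z("fence in R",(560,84),.057)
Z("head in far",(97,95),.057);Z("head in near",(97,378),.057);Z("board nl",(19,482),.012);Z("board nr",(779,480),.012);
Z("knife",((387-185)*4,(272-118)*4),.02);
for n,p,z in(("bottle",(126,256),.15),("pot",(133,142),.09)): print(n,onz(T,*p,z).round(3))
```

```text
c(-x+y) 2view [0.4745 0.1163 0.0789] gap 0.0041 top [0.4732 0.1175 0.072 ] side [0.4793 0.1222 0.072 ]
c(+x+y) 2view [0.5889 0.1591 0.0579] gap 0.0029 top [0.5878 0.1571 0.072 ] side [0.5799 0.1457 0.072 ]
c(+x-y) 2view [0.6299 0.004  0.0693] gap 0.0002 top [0.6292 0.0041 0.072 ] side [0.6283 0.0018 0.072 ]
c(-x-y) 2view [ 0.5166 -0.0295  0.0776] gap 0.0041 top [ 0.5153 -0.0289  0.072 ] side [ 0.5212 -0.0259  0.072 ]
stop near L 2view [ 0.5323 -0.1723  0.0545] gap 0.0005 top [ 0.5319 -0.172   0.056 ] side [ 0.5319 -0.1733  0.056 ]
stop near R 2view [ 0.5318 -0.26    0.0612] gap 0.0036 top [ 0.5341 -0.2619  0.056 ] side [ 0.5325 -0.257   0.056 ]
head near L 2view [0.4688 0.2478 0.0595] gap 0.0032 top [0.4675 0.2487 0.057 ] side [0.4713 0.2501 0.057 ]
fence L far 2view [0.7474 0.2785 0.0579] gap 0.0017 top [0.7469 0.279  0.057 ] side [0.7489 0.2793 0.057 ]
fence R far 2view [ 0.7488 -0.3381  0.0649] gap 0.0027 top [ 0.7522 -0.341   0.057 ] side [ 0.7533 -0.3348  0.057 ]
fence R near 2view [ 0.7024 -0.3344  0.0682] gap 0.012 top [ 0.7106 -0.341   0.057 ] side [ 0.7041 -0.3279  0.057 ]
jar 2view [0.4238 0.2396 0.0766] gap 0.0007 top [0.4237 0.2405 0.072 ] side [0.4257 0.2446 0.072 ]
roll 2view [ 0.4397 -0.2052  0.0577] gap 0.0001 top [ 0.4396 -0.2048  0.06  ] side [ 0.439  -0.2064  0.06  ]
fence in L [0.7051 0.2027 0.057 ]
fence in R [ 0.711  -0.1621  0.057 ]
head in far [0.6992 0.2131 0.057 ]
head in near [0.4693 0.2083 0.057 ]
board nl [0.3878 0.2763 0.012 ]
board nr [ 0.3927 -0.3446  0.012 ]
knife [ 0.2831 -0.3637  0.02  ]
bottle [0.331 0.435 0.15 ]
pot [0.687 0.447 0.09 ]
```

```bash
cat >> h.py <<'E'
from scipy.spatial.transform import Rotation as R
def go(x,y,z,ang):
    "share rows from the present pose to TCP x,y,z with the tool down and tool x at ang degrees"
    s=get_state();A=R.from_rotvec(s["ee_rot"]);a=np.radians(ang)
    X=np.array([np.cos(a),np.sin(a),0]);Z=np.array([0,0,-1.]);B=R.from_matrix(np.c_[X,np.cross(Z,X),Z])
    print("at",s["eef_pos"].round(4),"ang",np.degrees(np.arctan2(A.as_matrix()[1,0],A.as_matrix()[0,0])).round(2),"t",s["time"],
    "dp",(A.inv().apply(np.array([x,y,z])-s["eef_pos"])/.4).round(4),"rot",((A.inv()*B).as_rotvec()/(np.pi/2)).round(4),"F",s["ft_force"].round(1))
E
python3 -c "
from h import *
go(.41,.25,.231,180.5);go(.41,.055,.16,180.5)"; python3 -m crank --help | head -20
```

```text
at [0.2253 0.5288 0.2309] ang 156.92 t 0.1 dp [-6.980e-01 -4.602e-01  2.000e-04] rot [-6.00e-04 -1.00e-04 -2.62e-01] F [0.1 0.7 0.2]
at [0.2253 0.5288 0.2309] ang 156.92 t 0.1 dp [-0.8891 -0.9085  0.1781] rot [-6.00e-04 -1.00e-04 -2.62e-01] F [0.1 0.7 0.2]invalid input: not JSON, or not a number
```

```bash
python3 -m crank '{"dp":[[-0.7,-0.46,0],[-0.7,-0.46,0],[-0.7,-0.46,0],[-0.7,-0.46,0],[-0.7,-0.46,0],[-0.7,-0.46,0],[-0.7,-0.46,0],[-0.7,-0.46,0]],"rotation":[[0,0,-0.262],[0,0,-0.262],[0,0,-0.262],[0,0,-0.262],[0,0,-0.262],[0,0,-0.262],[0,0,-0.262],[0,0,-0.262]],"grip":[1,1,1,1,1,1,1,1]}'
python3 -c "
from h import *
go(.41,.055,.08,180.5)"
```

```text
time: 0.77
eef_pos: [0.4106, 0.2494, 0.2312]
ee_rot: [0.014, -3.141, 0.0]
ft_force: [1.2, 1.2, -0.8]
gripper_width: 0.0855
finger_force: 0.0
at [0.4106 0.2494 0.2312] ang -179.49 t 0.7667 dp [ 0.0057 -0.486   0.3782] rot [-0.0001 -0.0001  0.0001] F [ 1.2  1.2 -0.8]
```

```bash
python3 -m crank '{"dp":[[0,-0.486,0.15],[0,-0.486,0.2],[0,-0.486,0.25],[0,-0.486,0.3],[0,-0.486,0.38],[0,-0.486,0.38],[0,-0.486,0.38],[0,-0.486,0.38]],"rotation":[[0,0,0],[0,0,0],[0,0,0],[0,0,0],[0,0,0],[0,0,0],[0,0,0],[0,0,0]],"grip":[1,1,1,1,1,1,1,1]}'
python3 - <<'E'
from h import *
go(.41,.055,.02,180.5)
c=camera("wrist");cv2.imwrite("pics/w1.png",cv2.cvtColor(c["frame"],cv2.COLOR_RGB2BGR))
E
```

```text
time: 1.43
eef_pos: [0.4107, 0.0558, 0.0778]
ee_rot: [0.011, -3.138, 0.002]
ft_force: [0.2, 1.0, 0.6]
gripper_width: 0.0852
finger_force: 0.0
at [0.4107 0.0558 0.0778] ang -179.6 t 1.4333 dp [ 0.0012 -0.0019  0.1444] rot [-0.0009 -0.0024 -0.0011] F [0.2 1.  0.6]
```

View pics/w1.png

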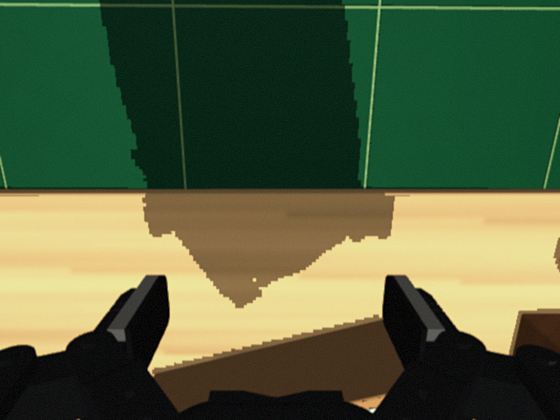

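The wrist view looks back towards the robot. The carton's near edge runs from (155,372) to (385,315), clear of both fingers and nearer the robot on its +y side, as measured. I'll descend and push.

```bash
python3 -m crank '{"dp":[[0,0,0.072],[0,0,0.144],[0,0,0.144],[-0.05,0,0.144],[-0.08,0,0.144],[-0.11,0,0.144],[-0.14,0,0.144],[-0.17,0,0.144]],"rotation":[[0,0,0],[0,0,0],[0,0,0],[0,0,0],[0,0,0],[0,0,0],[0,0,0],[0,0,0]],"grip":[1,1,1,1,1,1,1,1]}'
python3 -m crank '{"dp":[[-0.02,0,0],[-0.04,0,0],[-0.06,0,0],[-0.08,0,0],[-0.1,0,0],[-0.12,0,0],[-0.14,0,0],[-0.14,0,0]],"rotation":[[0,0,0],[0,0,0],[0,0,0],[0,0,0],[0,0,0],[0,0,0],[0,0,0],[0,0,0]],"grip":[1,1,1,1,1,1,1,1]}'
python3 - <<'E'
from h import *
go(.56,.055,.02,180.5)
c=camera("top");cv2.imwrite("pics/t2.png",cv2.resize(cv2.cvtColor(c["frame"],cv2.COLOR_RGB2BGR)[118:248,185:385],None,fx=4,fy=4,interpolation=cv2.INTER_CUBIC))
E
```

```text
time: 2.15
eef_pos: [0.4809, 0.0591, 0.0243]
ee_rot: [-0.016, 3.139, 0.003]
ft_force: [-3.9, 1.7, -0.7]
gripper_width: 0.0853
finger_force: 1.6
time: 2.82
eef_pos: [0.5375, 0.0593, 0.0243]
ee_rot: [-0.014, 3.137, 0.003]
ft_force: [0.3, 0.7, 0.1]
gripper_width: 0.0857
finger_force: 0.0
at [0.5375 0.0593 0.0243] ang -179.48 t 2.8167 dp [-0.056  -0.0113  0.011 ] rot [0.0011 0.0027 0.0002] F [0.3 0.7 0.1]
```

View pics/t2.png

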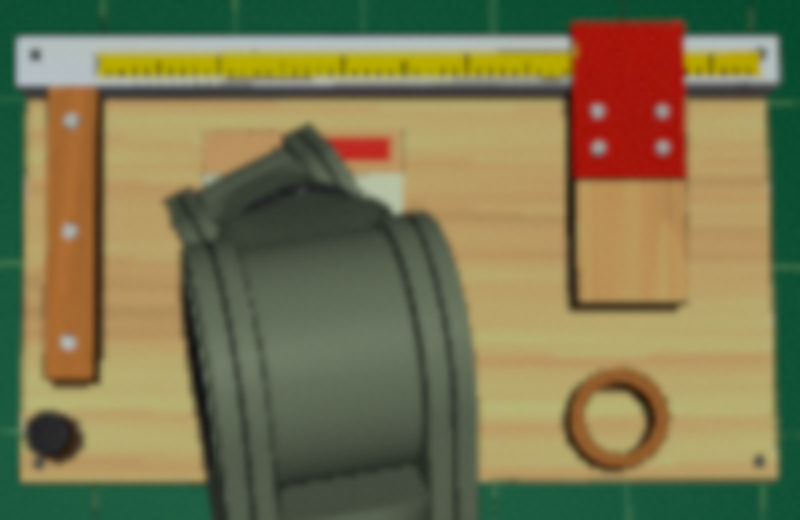

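The picture shows the carton square now, its far edge at row 130 (about 40 mm short of the fence) and its ends at columns 203 and 405. I'll keep pushing, slowly at the end.

```bash
python3 -m crank '{"dp":[[-0.02,-0.01,0],[-0.04,-0.02,0],[-0.06,-0.02,0],[-0.075,-0.02,0],[-0.08,-0.02,0],[-0.085,-0.02,0],[-0.09,-0.02,0],[-0.09,-0.02,0]],"rotation":[[0,0,0],[0,0,0],[0,0,0],[0,0,0],[0,0,0],[0,0,0],[0,0,0],[0,0,0]],"grip":[1,1,1,1,1,1,1,1]}'
python3 -m crank '{"dp":[[-0.003,0,0],[-0.006,0,0],[-0.009,0,0],[-0.012,0,0],[-0.015,0,0],[-0.015,0,0],[-0.015,0,0],[-0.015,0,0]],"rotation":[[0,0,0],[0,0,0],[0,0,0],[0,0,0],[0,0,0],[0,0,0],[0,0,0],[0,0,0]],"grip":[1,1,1,1,1,1,1,1]}'
```

```text
time: 3.53
eef_pos: [0.5712, 0.0509, 0.0229]
ee_rot: [-0.014, 3.141, 0.0]
ft_force: [-3.6, -0.0, 2.6]
gripper_width: 0.0853
finger_force: 1.8
time: 4.2
eef_pos: [0.5771, 0.051, 0.0229]
ee_rot: [-0.014, 3.141, 0.0]
ft_force: [-6.2, 0.4, 4.1]
gripper_width: 0.0854
finger_force: 2.7
```

```bash
python3 -m crank '{"dp":[[-0.002,0,0],[-0.004,0,0],[-0.006,0,0],[-0.008,0,0],[-0.01,0,0],[-0.01,0,0],[-0.01,0,0],[-0.01,0,0]],"rotation":[[0,0,0],[0,0,0],[0,0,0],[0,0,0],[0,0,0],[0,0,0],[0,0,0],[0,0,0]],"grip":[1,1,1,1,1,1,1,1]}'
python3 -c "
from h import *
go(.5,.05,.0229,180.5);go(.5,.05,.17,180.5)"
```

```text
time: 4.87
eef_pos: [0.5791, 0.051, 0.0229]
ee_rot: [0.015, -3.137, 0.001]
ft_force: [-20.9, 0.5, 14.9]
gripper_width: 0.0854
finger_force: 10.6
at [0.5791 0.051  0.0229] ang -179.46 t 4.8667 dp [ 0.1977 -0.0007  0.0008] rot [-0.0002 -0.0027  0.0004] F [-20.9   0.5  14.9]
at [0.5791 0.051  0.0229] ang -179.46 t 4.8667 dp [ 0.1992 -0.0008 -0.367 ] rot [-0.0002 -0.0027  0.0004] F [-20.9   0.5  14.9]
```

Firm contact at 21 N, so the carton is flush with the fence. I'll back off, rise and go behind the stop.

```bash
python3 -m crank '{"dp":[[0.04,0,0],[0.1,0,0],[0.15,0,0],[0.15,0,-0.1],[0.15,0,-0.2],[0.15,0,-0.3],[0.15,0,-0.37],[0.15,0,-0.37]],"rotation":[[0,0,0],[0,0,0],[0,0,0],[0,0,0],[0,0,0],[0,0,0],[0,0,0],[0,0,0]],"grip":[1,1,1,1,1,1,1,1]}'
python3 -c "
from h import *
go(.62,-.325,.17,90.5)"
```

```text
time: 5.53
eef_pos: [0.5232, 0.0507, 0.1758]
ee_rot: [-0.014, 3.133, 0.002]
ft_force: [1.0, 0.2, 0.0]
gripper_width: 0.0857
finger_force: 0.0
at [0.5232 0.0507 0.1758] ang -179.48 t 5.5333 dp [-0.2333 -0.9415  0.0154] rot [0.0051 0.0037 1.0002] F [1.  0.2 0. ]
```

```bash
python3 -m crank '{"dp":[[-0.233,-0.94,0],[-0.233,-0.94,0],[-0.233,-0.94,0],[-0.233,-0.94,0],[-0.233,-0.94,0],[-0.233,-0.94,0],[-0.233,-0.94,0],[-0.233,-0.94,0]],"rotation":[[0,0,1],[0,0,1],[0,0,1],[0,0,1],[0,0,1],[0,0,1],[0,0,1],[0,0,1]],"grip":[1,1,1,1,1,1,1,1]}'
python3 -c "
from h import *
go(.62,-.325,.12,90.5)"
```

```text
time: 6.2
eef_pos: [0.605, -0.2743, 0.1712]
ee_rot: [1.501, 2.758, 0.001]
ft_force: [0.5, 1.0, -0.7]
gripper_width: 0.0855
finger_force: 0.0
at [ 0.605  -0.2743  0.1712] ang 122.9 t 6.2 dp [-0.1265 -0.0376  0.128 ] rot [0.0013 0.0006 0.36  ] F [ 0.5  1.  -0.7]
```

```bash
python3 -m crank '{"dp":[[-0.126,-0.038,0],[-0.126,-0.038,0],[-0.126,-0.038,0.06],[-0.126,-0.038,0.12],[-0.126,-0.038,0.128],[-0.126,-0.038,0.128],[-0.126,-0.038,0.128],[-0.126,-0.038,0.128]],"rotation":[[0,0,0.36],[0,0,0.36],[0,0,0.36],[0,0,0.36],[0,0,0.36],[0,0,0.36],[0,0,0.36],[0,0,0.36]],"grip":[1,1,1,1,1,1,1,1]}'
python3 - <<'E'
from h import *
import pickle
go(.62,-.315,.02,90.5)
c={n:camera(n) for n in("top","side")};pickle.dump(c,open("c3.pkl","wb"))
for n,(y,y2,x,x2) in dict(top=(118,248,185,385),side=(90,290,200,440)).items(): cv2.imwrite(f"pics/{n}3.png",cv2.resize(cv2.cvtColor(c[n]["frame"],cv2.COLOR_RGB2BGR)[y:y2,x:x2],None,fx=3,fy=3,interpolation=cv2.INTER_CUBIC))
cv2.imwrite("pics/3.png",np.hstack([cv2.resize(cv2.imread(f"pics/{n}3.png"),(400,400*h//w)) if 0 else cv2.copyMakeBorder(cv2.resize(cv2.imread(f"pics/{n}3.png"),(400,int(400*h/w))),0,400-int(400*h/w),0,0,0) for n,w,h in(("top",600,390),("side",720,600))]))
E
```

```text
time: 6.87
eef_pos: [0.6201, -0.3233, 0.1201]
ee_rot: [2.201, 2.239, 0.001]
ft_force: [0.7, 0.1, 0.4]
gripper_width: 0.0856
finger_force: 0.0
at [ 0.6201 -0.3233  0.1201] ang 90.98 t 6.8667 dp [ 0.021  -0.0005  0.2501] rot [0.0013 0.0005 0.0053] F [0.7 0.1 0.4]
```

View pics/3.png

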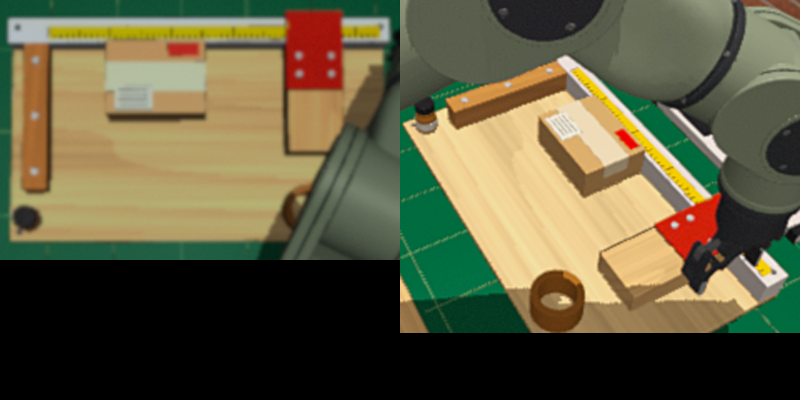

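The carton lies flush against the fence with about 80 mm to go to the head stop. The gripper is clear behind the pine stop. I'll descend and push the stop, which will carry the carton along.

```bash
python3 -m crank '{"dp":[[0,0,0.1],[0,0,0.2],[0,0,0.245],[0,0,0.245],[0.04,0,0.245],[0.08,0,0.245],[0.12,0,0.245],[0.15,0,0.245]],"rotation":[[0,0,0.005],[0,0,0.005],[0,0,0.005],[0,0,0.005],[0,0,0.005],[0,0,0.005],[0,0,0.005],[0,0,0.005]],"grip":[1,1,1,1,1,1,1,1]}'
python3 -m crank '{"dp":[[0.03,0,0],[0.06,0,0],[0.09,0,0],[0.12,0,0],[0.15,0,0],[0.18,0,0],[0.21,0,0],[0.24,0,0]],"rotation":[[0,0,0],[0,0,0],[0,0,0],[0,0,0],[0,0,0],[0,0,0],[0,0,0],[0,0,0]],"grip":[1,1,1,1,1,1,1,1]}'
```

```text
time: 7.63
eef_pos: [0.6197, -0.2628, 0.0228]
ee_rot: [2.211, 2.228, 0.002]
ft_force: [1.5, -2.4, 2.2]
gripper_width: 0.0857
finger_force: 1.4
time: 8.3
eef_pos: [0.618, -0.1663, 0.0205]
ee_rot: [-2.214, -2.228, 0.0]
ft_force: [1.3, -2.7, 2.8]
gripper_width: 0.0853
finger_force: 1.4
```

```bash
python3 -m crank '{"dp":[[0.025,0.002,0],[0.05,0.004,0],[0.075,0.004,0],[0.1,0.004,0],[0.125,0.004,0],[0.15,0.004,0],[0.175,0.004,0],[0.2,0.004,0]],"rotation":[[0,0,0],[0,0,0],[0,0,0],[0,0,0],[0,0,0],[0,0,0],[0,0,0],[0,0,0]],"grip":[1,1,1,1,1,1,1,1]}'
python3 -m crank '{"dp":[[0.02,0,0],[0.035,0,0],[0.05,0,0],[0.055,0,0],[0.06,0,0],[0.065,0,0],[0.07,0,0],[0.07,0,0]],"rotation":[[0,0,0],[0,0,0],[0,0,0],[0,0,0],[0,0,0],[0,0,0],[0,0,0],[0,0,0]],"grip":[1,1,1,1,1,1,1,1]}'
```

```text
time: 8.97
eef_pos: [0.619, -0.0875, 0.0204]
ee_rot: [2.215, 2.227, -0.002]
ft_force: [-0.6, -7.0, -0.2]
gripper_width: 0.0854
finger_force: 3.6
time: 9.63
eef_pos: [0.6188, -0.0593, 0.0204]
ee_rot: [2.214, 2.228, -0.002]
ft_force: [-1.9, -4.0, 0.3]
gripper_width: 0.0854
finger_force: 1.8
```

```bash
python3 -m crank '{"dp":[[0.003,0,0],[0.006,0,0],[0.009,0,0],[0.012,0,0],[0.015,0,0],[0.018,0,0],[0.018,0,0],[0.018,0,0]],"rotation":[[0,0,0],[0,0,0],[0,0,0],[0,0,0],[0,0,0],[0,0,0],[0,0,0],[0,0,0]],"grip":[1,1,1,1,1,1,1,1]}'
python3 -m crank '{"dp":[[0.001,0,0],[0.002,0,0],[0.003,0,0],[0.004,0,0],[0.005,0,0],[0.005,0,0],[0.005,0,0],[0.005,0,0]],"rotation":[[0,0,0],[0,0,0],[0,0,0],[0,0,0],[0,0,0],[0,0,0],[0,0,0],[0,0,0]],"grip":[1,1,1,1,1,1,1,1]}'
```

```text
time: 10.3
eef_pos: [0.6187, -0.0523, 0.0203]
ee_rot: [2.215, 2.228, -0.002]
ft_force: [-1.3, -6.3, 0.6]
gripper_width: 0.0854
finger_force: 2.6
time: 10.97
eef_pos: [0.6187, -0.0506, 0.0203]
ee_rot: [2.215, 2.228, -0.002]
ft_force: [-0.8, -6.2, 0.7]
gripper_width: 0.0853
finger_force: 3.2
```

Not against the head stop yet (about 6 N is only the drag). I'll carry on in small steps.

```bash
python3 -m crank '{"dp":[[0.001,0,0],[0.002,0,0],[0.003,0,0],[0.004,0,0],[0.005,0,0],[0.006,0,0],[0.006,0,0],[0.006,0,0]],"rotation":[[0,0,0],[0,0,0],[0,0,0],[0,0,0],[0,0,0],[0,0,0],[0,0,0],[0,0,0]],"grip":[1,1,1,1,1,1,1,1]}'
python3 -m crank '{"dp":[[0.001,0,0],[0.002,0,0],[0.003,0,0],[0.004,0,0],[0.004,0,0],[0.004,0,0],[0.004,0,0],[0.004,0,0]],"rotation":[[0,0,0],[0,0,0],[0,0,0],[0,0,0],[0,0,0],[0,0,0],[0,0,0],[0,0,0]],"grip":[1,1,1,1,1,1,1,1]}'
```

```text
time: 11.63
eef_pos: [0.6187, -0.0482, 0.0204]
ee_rot: [2.215, 2.228, -0.002]
ft_force: [-1.8, -6.8, 1.0]
gripper_width: 0.0856
finger_force: 3.2
time: 12.3
eef_pos: [0.6187, -0.047, 0.0204]
ee_rot: [2.215, 2.227, -0.002]
ft_force: [-1.7, -9.1, 0.3]
gripper_width: 0.0853
finger_force: 4.3
```

```bash
python3 -m crank '{"dp":[[0.001,0,0],[0.002,0,0],[0.003,0,0],[0.004,0,0],[0.005,0,0],[0.006,0,0],[0.006,0,0],[0.006,0,0]],"rotation":[[0,0,0],[0,0,0],[0,0,0],[0,0,0],[0,0,0],[0,0,0],[0,0,0],[0,0,0]],"grip":[1,1,1,1,1,1,1,1]}'
python3 -c "
from h import *
go(.62,-.08,.02,90.5)"
```

```text
time: 12.97
eef_pos: [0.6187, -0.047, 0.0204]
ee_rot: [2.214, 2.225, -0.006]
ft_force: [-1.2, -20.4, -0.5]
gripper_width: 0.0854
finger_force: 10.4
at [ 0.6187 -0.047   0.0204] ang 90.29 t 12.9667 dp [-0.0825  0.003   0.0014] rot [-0.0002  0.0031 -0.0024] F [ -1.2 -20.4  -0.5]
```

It's now solid: 20 N with no further travel. I'll back off, rise, and go round to re-check the long side.

```bash
python3 -m crank '{"dp":[[-0.04,0,0],[-0.08,0,0],[-0.1,0,0],[-0.1,0,-0.1],[-0.1,0,-0.2],[-0.1,0,-0.3],[-0.1,0,-0.37],[-0.1,0,-0.37]],"rotation":[[0,0,0],[0,0,0],[0,0,0],[0,0,0],[0,0,0],[0,0,0],[0,0,0],[0,0,0]],"grip":[1,1,1,1,1,1,1,1]}'
python3 -c "
from h import *
go(.40,-.1,.17,135);go(.53,.115,.17,180.5)"
```

```text
time: 13.63
eef_pos: [0.6213, -0.0833, 0.1742]
ee_rot: [2.21, 2.224, 0.008]
ft_force: [1.1, -0.2, 0.2]
gripper_width: 0.0853
finger_force: 0.0
at [ 0.6213 -0.0833  0.1742] ang 90.36 t 13.6333 dp [-0.0382 -0.5535  0.0063] rot [ 0.0046  0.0022 -0.4959] F [ 1.1 -0.2  0.2]
at [ 0.6213 -0.0833  0.1742] ang 90.36 t 13.6333 dp [ 0.4973 -0.2251  0.0086] rot [ 0.0037  0.0041 -1.0015] F [ 1.1 -0.2  0.2]
```

```bash
python3 -m crank '{"dp":[[-0.038,-0.55,0],[-0.038,-0.55,0],[-0.038,-0.55,0],[-0.038,-0.55,0],[-0.038,-0.55,0],[-0.038,-0.55,0],[-0.038,-0.55,0],[-0.038,-0.55,0]],"rotation":[[0,0,-1],[0,0,-1],[0,0,-1],[0,0,-1],[0,0,-1],[0,0,-1],[0,0,-1],[0,0,-1]],"grip":[1,1,1,1,1,1,1,1]}'
python3 - <<'E'
from h import *
import pickle
go(.53,.11,.17,180.5)
c={n:camera(n) for n in("top","side")};pickle.dump(c,open("c4.pkl","wb"))
b=lambda n,y,y2,x,x2:cv2.resize(cv2.cvtColor(c[n]["frame"],cv2.COLOR_RGB2BGR)[y:y2,x:x2],(400,400),interpolation=cv2.INTER_CUBIC)
cv2.imwrite("pics/4.png",np.hstack([b("top",120,220,185,285),b("side",90,210,230,350)]))
E
```

```text
time: 14.3
eef_pos: [0.3988, -0.1, 0.1688]
ee_rot: [0.885, 3.014, 0.0]
ft_force: [0.9, -0.1, -1.6]
gripper_width: 0.0853
finger_force: 0.0
at [ 0.3988 -0.1     0.1688] ang 147.28 t 14.3 dp [ 0.0079  0.6188 -0.0027] rot [ 2.000e-04  2.000e-04 -3.691e-01] F [ 0.9 -0.1 -1.6]
```

View pics/4.png

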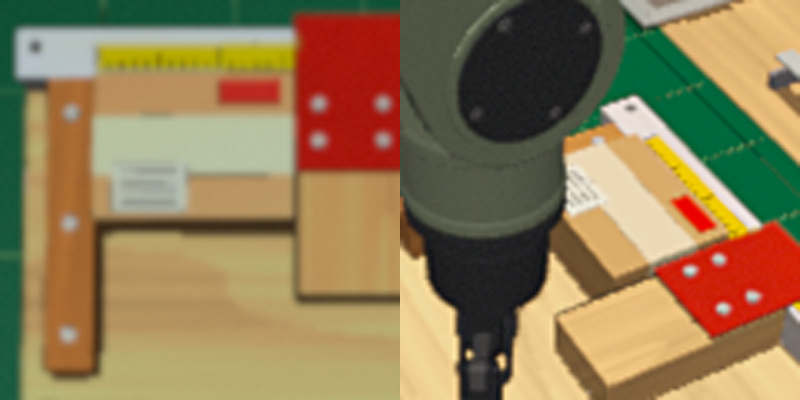

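The picture shows the carton tucked in on all three sides: left end at the head stop (column 93), far edge at the fence (row 75), right end at the stop (column 296). I'll confirm the long side with one gentle push.

```bash
python3 -m crank '{"dp":[[0.03,0.665,0],[0.03,0.665,0],[0.03,0.665,0],[0.03,0.665,0],[0.03,0.665,0],[0.03,0.665,0],[0.03,0.665,0],[0.03,0.665,0]],"rotation":[[0,0,-0.369],[0,0,-0.369],[0,0,-0.369],[0,0,-0.369],[0,0,-0.369],[0,0,-0.369],[0,0,-0.369],[0,0,-0.369]],"grip":[1,1,1,1,1,1,1,1]}'
python3 -c "
from h import *
go(.54,.13,.023,180.5)"
```

```text
time: 15.07
eef_pos: [0.5349, 0.134, 0.1679]
ee_rot: [0.004, -3.141, -0.004]
ft_force: [-0.1, 0.7, 0.6]
gripper_width: 0.0853
finger_force: 0.0
at [0.5349 0.134  0.1679] ang -179.86 t 15.0667 dp [-0.0128 -0.0111  0.3621] rot [ 0.0017 -0.0002 -0.004 ] F [-0.1  0.7  0.6]
```

```bash
python3 -m crank '{"dp":[[0,-0.01,0.1],[0,-0.01,0.2],[0,-0.01,0.3],[0,-0.01,0.362],[0,-0.01,0.362],[-0.04,-0.01,0.362],[-0.08,-0.01,0.362],[-0.09,-0.01,0.362]],"rotation":[[0,0,-0.004],[0,0,-0.004],[0,0,-0.004],[0,0,-0.004],[0,0,-0.004],[0,0,-0.004],[0,0,-0.004],[0,0,-0.004]],"grip":[1,1,1,1,1,1,1,1]}'
python3 -m crank '{"dp":[[-0.004,0,0],[-0.008,0,0],[-0.012,0,0],[-0.016,0,0],[-0.02,0,0],[-0.022,0,0],[-0.022,0,0],[-0.022,0,0]],"rotation":[[0,0,0],[0,0,0],[0,0,0],[0,0,0],[0,0,0],[0,0,0],[0,0,0],[0,0,0]],"grip":[1,1,1,1,1,1,1,1]}'
```

```text
time: 15.73
eef_pos: [0.5725, 0.1251, 0.0253]
ee_rot: [-0.008, 3.139, 0.001]
ft_force: [0.4, -0.3, -0.1]
gripper_width: 0.0851
finger_force: 0.0
time: 16.4
eef_pos: [0.5785, 0.1253, 0.0237]
ee_rot: [0.014, -3.14, 0.001]
ft_force: [-6.2, 0.2, 3.8]
gripper_width: 0.0853
finger_force: 2.6
```

```bash
python3 -m crank '{"dp":[[-0.002,0,0],[-0.004,0,0],[-0.006,0,0],[-0.006,0,0],[-0.006,0,0],[-0.006,0,0],[-0.006,0,0],[-0.006,0,0]],"rotation":[[0,0,0],[0,0,0],[0,0,0],[0,0,0],[0,0,0],[0,0,0],[0,0,0],[0,0,0]],"grip":[1,1,1,1,1,1,1,1]}'
python3 -m crank '{"dp":[[0.04,0,0],[0.08,0,0],[0.12,0,0],[0.15,0,0],[0.15,0,-0.1],[0.15,0,-0.2],[0.15,0,-0.3],[0.15,0,-0.3]],"rotation":[[0,0,0],[0,0,0],[0,0,0],[0,0,0],[0,0,0],[0,0,0],[0,0,0],[0,0,0]],"grip":[1,1,1,1,1,1,1,1]}'
python3 -m crank '{"dp":[[0.2,-0.5,0],[0.2,-0.5,0],[0.2,-0.5,0],[0.2,-0.5,0],[0.2,-0.5,0],[0.2,-0.5,0],[0.2,-0.5,0],[0.2,-0.5,0]],"rotation":[[0,0,0],[0,0,0],[0,0,0],[0,0,0],[0,0,0],[0,0,0],[0,0,0],[0,0,0]],"grip":[1,1,1,1,1,1,1,1]}'
python3 - <<'E'
from h import *
c={n:camera(n) for n in("top","side")}
b=lambda n,y,y2,x,x2:cv2.resize(cv2.cvtColor(c[n]["frame"],cv2.COLOR_RGB2BGR)[y:y2,x:x2],(400,400),interpolation=cv2.INTER_CUBIC)
cv2.imwrite("pics/5.png",np.hstack([b("top",120,220,185,285),b("side",90,210,230,350)]))
E
```

```text
time: 17.07
eef_pos: [0.5784, 0.1252, 0.0236]
ee_rot: [0.014, -3.135, 0.002]
ft_force: [-25.2, -0.1, 16.8]
gripper_width: 0.0854
finger_force: 12.5
time: 17.73
eef_pos: [0.5237, 0.1255, 0.15]
ee_rot: [-0.013, 3.133, 0.004]
ft_force: [0.0, -0.4, 1.6]
gripper_width: 0.0855
finger_force: 0.0
time: 18.4
eef_pos: [0.4436, -0.076, 0.1438]
ee_rot: [-0.012, 3.141, 0.0]
ft_force: [0.5, 0.1, -0.1]
gripper_width: 0.0853
finger_force: 0.0
```

View pics/5.png

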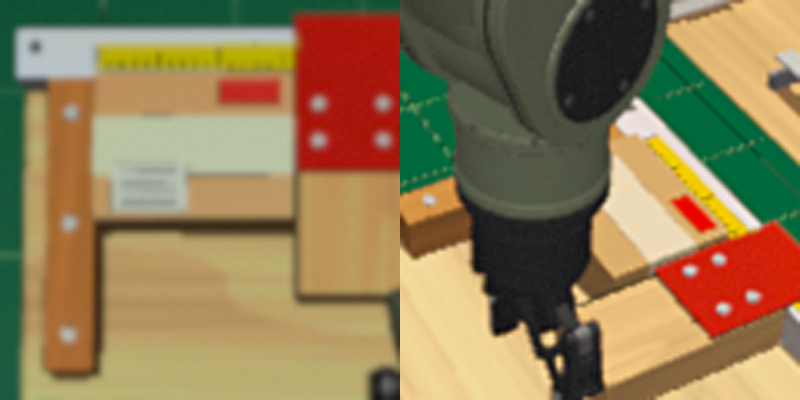

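The picture is unchanged: the carton (columns 93–296, rows 75–220) sits square in the corner with the stop against its end, and the gripper touches nothing. The push met a solid 25 N without any travel, so I'm handing in.

```bash
python3 -c "
from cell import *
print(job_done())"
```

```text
the job is handed in; nothing more can be done
None
```

I pushed the carton into the corner against the fence and the head stop, slid the stop against its free end, and handed the job in at about 18 s of the 64 s; no verdict was returned, but the last picture shows it square and touching on all three sides.

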